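# Turn the ball dish to the mug without losing the ball

### The arm

A 6-joint arm with a two-finger parallel gripper is mounted at the origin on a cart in front of the work surface, level with it; the furniture and walls round the work are solid. World frame = base frame: x ahead of the robot, y to its left, z up, the work surface at z = 0. Lengths are in mm, angles in rad, forces in N, time in s.
With the tool pointing down it reaches from about 275 to 750 mm from the base axis. Payload 10.2 kg.
Tool frame: the origin (TCP) lies at the very end of the fingers, on their centre line; the grasp point (between the pads) lies 19 mm behind it; z points along the fingers, y is the line along which they close (so a half turn about z gives the same grasp; the last joint's range is limited). The gripper opens to 85 mm and grips with 20 to 120 N. Pads are 22 mm wide; open, the fingers measure 114 mm over their backs; the gripper's body (76 mm by 85 mm) begins 54 mm behind the grasp point. The pads swing forward as they close: fully open they stand 13 mm farther back than shut.
Start: joints at [0.891, 0.313, 1.498, -0, 1.331, -0.223], TCP at [231.579, 471.171, 231.294] pointing down, gripper open.
Joint ranges: [-2.94, 2.94], [-0.97, 2.17], [0.19, 2.56], [-1.23, 4.37], [0.02, 3.11], [-2.88, 2.88]. Speed limits (rad/s): [2.39, 2.39, 3.01, 3.14, 3.14, 3.14].

### API

Orientations are given as a unit quaternion [w, x, y, z].
In Python, from rig import * gives the robot as it stands. The module is installed in compiled form; this text tells all that it offers.
- The arm moves only by the shell command python3 -m crank 'ROWS' [FORCE]. ROWS is JSON, a list that holds one entry, the list of rows, each a list of 7 numbers: the shift along the tool's x, y, z in units of 25 mm (1.0 is 25 mm), then the turn, a rotation vector about the tool's x, y, z in units of 8 degrees (1.0 is 8 degrees), then the finger opening in mm, from 0 to 85.4. A call has exactly 8 rows; each row shifts and turns the commanded pose from where the row before left it, along the tool's axes as they then stand; what a row does not reach is not made up. A row lasts 1/10 s, in which the tool goes at most 50 mm and 8.59 degrees, less where a joint would pass 70% of its speed; a pose out of reach is approached as far as the arm can. A call is refused whole if a number of a shift passes 1 or a number of a turn 1, either way. A call with a gripper value outside its range is refused whole. The fingers move at their own pace and stop on an object; FORCE is the grip in N (left out, the last holds). Time passes only in rows, so rows that do not move let the fingers close, or fill a call up. It gives the time, the measured TCP pose, the force, the opening and the grip force at its end, in the units of the state.
- sense(): the state, without advancing time (a new reading comes with each control period).
- capture(name): name is "side" or "top" or "wrist"; returns the picture (480x640x3 uint8, blue, green, red); there is no depth.
- camera_model(name): a dict with "fx", "fy", "cx", "cy" (pixels), "k1" (the pictures are not rectified: a ray, as slopes to the right and down, at radius r is drawn at 1 + k1 r^2 times it, then the intrinsics apply), "world_from_camera" (4x4, takes a point from camera to world coordinates); the wrist camera has in their place "T_tool_cam" (4x4, takes a point from camera to tool coordinates, whose origin is the TCP and whose axes are the flange's). Camera axes: x right, y up, looking along -z (the intrinsics and any distortion apply to the point x, -y, -z); pixel columns grow to the right and rows downward; lengths in mm; the calibration is good to about 2 mm. A picture is of the moment at which its call begins: read the wrist's pose just before it. camera_model takes no time and is no camera call.
- finish_job(): hands the job in; it is judged then, once.
The state is a dict: "time_s": time; "joints": joint angles; "dq": joint speeds; "tau": joint torques, N m; "eef_pos": TCP position; "ee_rot": TCP orientation; "force": force on the tool from outside, world axes, zero at the start; "wrist_torque": the same for the moment, N m; "grip_width": opening from 0.0 (shut) to 1.0 (fully open); "grip_force": force on a finger pad.
Only numpy, scipy, OpenCV 4.12 (cv2) and the standard library are available. Lean on these libraries where they do the work, as an engineer would, in place of code of your own. Each camera call takes 0.05 s, during which the arm holds its last target. There are 200 camera calls.

### The job

Lift the handled dish with the loose bearing ball in it straight up off the pile of pans, about a hand's breadth (10 cm) clear, and only then turn it a quarter turn, still above the pile, so that its pouring lip points at the striped mug, ready to tip. Keep the dish level and move gently so that the ball stays in the middle of the dish and never runs out to the rim, and do not disturb the pans below, the mug or the other things around. Finish while still holding the dish up there, level and still, lip to the mug, ball resting in the middle; do not put it down.

Things in the scene. Friction and masses are not known exactly. Their poses are not given: they have to be found in the camera images.
- dish: Round steel dish on top of the pile, 123 mm across, rim 33 mm high, 0.25 kg. Origin: centre of its underside; +x points to its pouring lip, an open channel 32 mm wide reaching 91 mm from the centre. Handle arching over it along y. Foot 106 mm across, 14 mm high, sits 12 mm deep in the pan below.
- dish_grip (a point): Centre of the handle's wooden grip bar (54 mm long along y, 14 mm thick along x, 18 mm high), 95 mm straight above the dish's origin; axes as the dish's (the bar runs along y, so the fingers close along x).
- dish_centre (a point): Lowest point of the dish's floor, in its middle, 15 mm above its origin. From there the floor slopes up by 4 degrees at first and 10 degrees near the rim.
- dish_lip (a point): Outer end of the pouring lip, in the dish's +x direction.
- ball_center (a point): Centre of the loose steel bearing ball, 25 mm in diameter, 0.064 kg, which lies in the middle of the dish and rolls freely. It touches the rim at about 46 mm from the middle.
- pan_mid: Plain round aluminium pan without handle or lip, 123 mm across and 30 mm high, floor at 18 mm; the dish stands in it. Origin: centre of its underside. Loose.
- pan_low: The same kind of pan, lowest of the pile, on the bench; pan_mid stands in it. Origin: centre of its underside. Loose.
- mug: White ceramic mug with stripes, body about 80 mm across, 89 mm high, with a side handle. It stands to the left or to the right of the pile, 240 to 300 mm away, about square to the direction of the lip at the start. Origin: centre of the underside of mug with handle; the handle points to its -y.
- mug_axis (a point): Centre of the base of the mug's round body, on its upright axis.
- tin: Closed food tin, 76 mm across, 58 mm high, standing on the other side of the pile. Leave alone. Origin: centre of its underside.
- tape: Roll of masking tape lying flat, 100 mm across, 24 mm high, behind the pile. Leave alone. Origin: centre of its underside.
- block: Cork sanding block, 64x112x28 mm, between pile and robot. Leave alone. Origin: centre of its underside.
Not all that is in view belongs to the job. Leave any green or purple look-alike of the pan_mid alone.

How it is judged (in metres and radians):
On the way, in this order (a step that is already met when the one before it is completed fails the run):
1. the dish is lifted straight up clear of the pan, not yet turned (height (world z) of dish between 0.1 and 0.25 m and contact force between dish and pan_mid below 0.05 N and horizontal distance between dish and pan_low below 0.07 m and x of mug_axis in the frame of dish between -0.13 and 0.13 m), for 0.2 s.
2. the lip points at the mug with the ball in the middle (height (world z) of dish between 0.1 and 0.25 m and contact force between dish and pan_mid below 0.05 N and horizontal distance between dish and pan_low below 0.07 m and x of mug_axis in the frame of dish above 0.1 m and y of mug_axis in the frame of dish between -0.04 and 0.04 m and horizontal distance between ball_center and dish_centre below 0.015 m and angle between dish's own z axis and vertical below 0.12 rad), for 0.3 s.
At the end, for the whole second after the job is handed in: Dish held by the fingers over the pile (within 70 mm), underside 100 to 250 mm above the bench, still, level within 0.12 rad; the lip's line passes within 40 mm of the mug's axis; ball at rest within 15 mm of the middle; pans and mug within 15 mm of their starts (all of step 2 and contact force between dish and the fingers above 1 N and linear speed of dish below 0.02 m/s and angular speed of dish below 0.1 rad/s and linear speed of ball below 0.04 m/s and distance of each of pan_mid, pan_low, mug from where it was at the start of the episode below 0.015 m); the arm keeps its last pose, push and grip.
It fails at once if the ball ran out to the rim (more than 40 mm from the middle of the dish) (horizontal distance between ball_center and dish_centre above 0.04 m).
It fails at once if the dish was tipped by more than 0.25 rad (angle between dish's own z axis and vertical above 0.25 rad).
It fails at once if the pans below were carried off or shifted by more than 30 mm (distance of any of pan_mid, pan_low from where it was at the start of the episode above 0.03 m).
It fails at once if the mug, tin, tape or sanding block was moved by more than 20 mm (distance of any of mug, tin, tape, block from where it was at the start of the episode above 0.02 m).
It also fails if it takes over 45 s, if anything falls off the work surface, if the arm or the gripper's body presses on something with over 40 N, if the wrist force passes 120 N, or if a joint passes its speed limit or range.

## Working session

There is one attempt and no reset: what is moved stays moved. The work goes in short steps, Python scripts to look and compute and a shell command to move; the robot and the scene stay as the last step left them, time stands still between calls to the robot, and variables do not carry over. Pictures are saved under pics/ and viewed, at most 10 in all, crops included, and the job is handed in when it is done.

```bash
mkdir -p pics
cat > h.py <<'E'
from rig import *
import numpy as np, cv2
from scipy.spatial.transform import Rotation as R
def tool():
    s=sense(); T=np.eye(4); q=s["ee_rot"]
    T[:3,:3]=R.from_quat([q[1],q[2],q[3],q[0]]).as_matrix(); T[:3,3]=s["eef_pos"]; return T
def ray(m,uv,T=None):
    W=np.array(m["world_from_camera"]) if T is None else T@np.array(m["T_tool_cam"])
    K=np.array([[m["fx"],0,m["cx"]],[0,m["fy"],m["cy"]],[0,0,1.]])
    p=cv2.undistortPoints(np.array([[uv]],float),K,np.array([m["k1"],0,0,0,0.]))[0,0]
    d=W[:3,:3]@np.array([p[0],-p[1],-1]); return W[:3,3],d/np.linalg.norm(d)
def atz(o,d,z): return o+d*(z-o[2])/d[2]
def tri(rays):
    A=sum(np.eye(3)-np.outer(d,d) for o,d in rays); b=sum((np.eye(3)-np.outer(d,d))@o for o,d in rays)
    x=np.linalg.solve(A,b); return x,[np.linalg.norm(np.cross(x-o,d)) for o,d in rays]
E
python3 - <<'E'
from h import *
print(sense())
for n in("side","top"):
    cv2.imwrite(f"pics/{n}0.png",capture(n)); print(camera_model(n))
print(camera_model("wrist"))
E
```

```text
{'time_s': 0.0, 'joints': array([ 8.90585397e-01,  3.13482711e-01,  1.49843203e+00, -2.23698082e-05,
        1.33098902e+00, -2.23399713e-01]), 'dq': array([-0.00113454, -0.00100781,  0.00034626,  0.00019083,  0.00066074,
       -0.00020501]), 'tau': array([ 3.52861412e-05, -4.12260318e+01, -2.59744692e+01, -1.55366829e-04,
        4.10754903e-03,  1.72746052e-06]), 'eef_pos': array([231.42443557, 470.95917653, 230.72023593]), 'ee_rot': array([-2.76434981e-04,  2.26422186e-01,  9.74029037e-01, -5.94517605e-04]), 'force': array([-0.13769522,  0.27621881, -0.10862244]), 'wrist_torque': array([9.43887990e-05, 1.60614110e-02, 7.64791029e-03]), 'grip_force': 0.0, 'grip_width': 0.9989047633603165}
{'fx': 594.706293519464, 'fy': 594.706293519464, 'cx': 329.7630585713461, 'cy': 243.30395269932603, 'k1': -0.11479867668807506, 'world_from_camera': array([[-9.11357050e-01,  1.28066537e-01, -3.91187026e-01,
         2.39182637e+01],
       [-4.11349973e-01, -3.17576424e-01,  8.54363163e-01,
         1.08993855e+03],
       [-1.48164453e-02,  9.39544665e-01,  3.42105679e-01,
         5.49584959e+
[... 370 characters left out ...]
7.29705424e-03,
        -1.78419654e+01],
       [ 1.22667433e-02,  1.80383071e-01,  9.83519941e-01,
         1.37141363e+03],
       [ 0.00000000e+00,  0.00000000e+00,  0.00000000e+00,
         1.00000000e+00]])}
{'fx': 380.8348152378433, 'fy': 380.8348152378433, 'cx': 313.9022001743841, 'cy': 233.70805376772796, 'k1': 0.0022468716085910245, 'T_tool_cam': array([[ 4.19064569e-05,  9.59966673e-01,  2.80114235e-01,
         7.03094652e+01],
       [ 9.99999519e-01,  2.34152285e-04, -9.52057388e-04,
         3.29742384e-01],
       [-9.79532751e-04,  2.80114140e-01, -9.59966202e-01,
        -1.42345560e+02],
       [ 0.00000000e+00,  0.00000000e+00,  0.00000000e+00,
         1.00000000e+00]])}
```

View pics/top0.png

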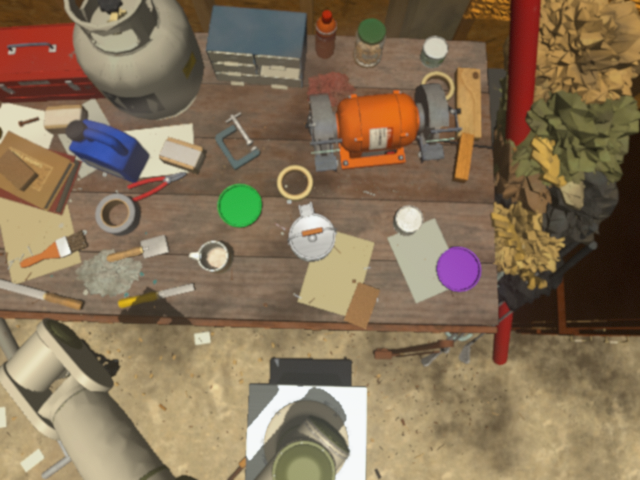

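View pics/side0.png

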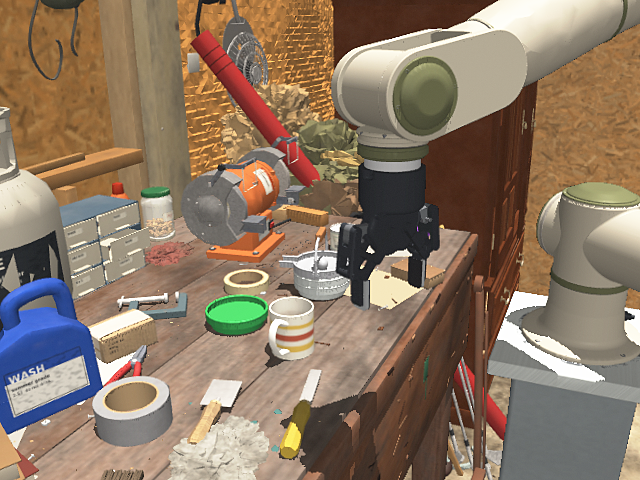

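Top view: dish at about (312,236), lip up to (307,208), grip bar around (313,232). The mug is at (214,257) with its handle to the left. In the side view the dish is at about (320,275) and the grip is near (320,238), partly hidden behind the gripper. I'll zoom in next.

Run:
```python
import cv2,numpy as np
t=cv2.imread("pics/top0.png")[195:285,185:345]; s=cv2.imread("pics/side0.png")[220:370,240:400]
a=cv2.resize(t,None,fx=5,fy=5,interpolation=cv2.INTER_CUBIC)
cv2.imwrite("pics/c1.png",a)
```

```text
(no output)
```

View pics/c1.png

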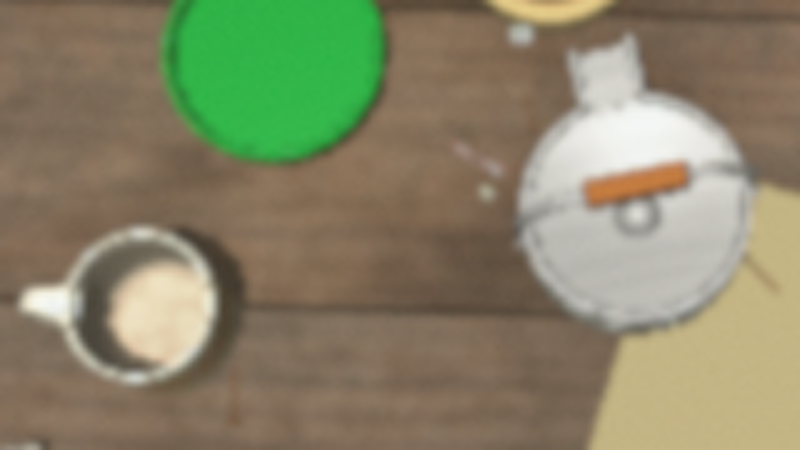

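Crop of the top view (5x): grip bar centre is at full-picture (312.4,231.8), with ends at (302,233.4) and (323,229.8). The lip end is at about (305.5,205), the mug rim centre at (213,256), and the ball at (312.6,237.8), in the middle.

Run:
```python
from h import *
m=camera_model("top")
P=lambda uv,z:atz(*ray(m,uv),z)
g=P((312.4,231.8),131);a=P((302,233.4),131);b=P((323,229.8),131)
print("grip",g,"bar",a,b,np.degrees(np.arctan2(*(a-b)[[1,0]])))
print("ball",P((312.6,237.8),64)); l=P((305.7,204.5),66);print("lip",l, np.degrees(np.arctan2(*(l-g)[[1,0]])))
print("mug",P((213,256),89))
T=tool();print(T.round(3)); print(np.array(T@camera_model("wrist")["T_tool_cam"])[:3].round(3))
m=camera_model("side")
import itertools
d=tool(); print("tool y az",np.degrees(np.arctan2(T[1,1],T[0,1])))
```

```text
grip [545.37933155  -3.13948427 131.        ] bar [540.45347867  23.3076743  131.        ] [551.37168836 -30.11198947 131.        ] 101.55133897909019
ball [541.79305059  -3.37273715  64.        ]
lip [632.88387261  18.10871051  66.        ] 13.648621052565044
mug [481.30035332 256.32765324  89.        ]
[[-8.97000e-01  4.41000e-01 -1.00000e-03  2.31434e+02]
 [ 4.41000e-01  8.97000e-01 -1.00000e-03  4.70971e+02]
 [ 0.00000e+00 -1.00000e-03 -1.00000e+00  2.30805e+02]
 [ 0.00000e+00  0.00000e+00  0.00000e+00  1.00000e+00]]
[[ 4.41000e-01 -8.62000e-01 -2.51000e-01  1.68584e+02]
 [ 8.97000e-01  4.23000e-01  1.24000e-01  5.02411e+02]
 [-0.00000e+00 -2.80000e-01  9.60000e-01  3.73168e+02]]
tool y az 63.82590185580395
```

Dish yaw is about 12.4° and the mug bears about 103.7°, so the turn is about +91°. I'll yaw the tool, then travel to a viewpoint short of the pile.

```bash
python3 -m crank '[[[0,0,0,0,0,0.92,85],[0,0,0,0,0,0.92,85],[0,0,0,0,0,0.92,85],[0,0,0,0,0,0.92,85],[0,0,0,0,0,0.92,85],[0,0,0,0,0,0.92,85],[0,0,0,0,0,0.9,85],[0,0,0,0,0,0,85]]]' 30
python3 -m crank '[[[-0.5,0.2,0,0,0,0,85],[-1,0.39,0,0,0,0,85],[-1,0.39,0,0,0,0,85],[-1,0.39,0,0,0,0,85],[-1,0.39,0,0,0,0,85],[-1,0.39,0,0,0,0,85],[-1,0.39,0,0,0,0,85],[-1,0.39,0,0,0,0,85]]]'
python3 -m crank '[[[-1,0.39,0,0,0,0,85],[-1,0.39,0,0,0,0,85],[-1,0.39,0,0,0,0,85],[-1,0.39,0,0,0,0,85],[-1,0.39,0,0,0,0,85],[-1,0.39,0,0,0,0,85],[-0.5,0.2,0,0,0,0,85],[0,0,0,0,0,0,85]]]'
python3 - <<'E'
from h import *
T=tool();np.save("T1.npy",T);cv2.imwrite("pics/w1.png",capture("wrist"));print(T[:3].round(3),sense()["time_s"])
cv2.imwrite("pics/side1.png",capture("side"))
E
```

```text
time_s: 0.9
eef_pos: [231.5, 471.1, 231.0]
ee_rot: [0.0, 0.627, 0.779, -0.0]
force: [0.3, 0.2, -0.4]
grip_width: 0.998
grip_force: 0.0
time_s: 1.7
eef_pos: [344.2, 302.2, 231.3]
ee_rot: [0.0, 0.625, 0.781, -0.0]
force: [-0.9, -0.3, 0.0]
grip_width: 0.996
grip_force: 0.0
time_s: 2.5
eef_pos: [441.1, 157.7, 231.2]
ee_rot: [-0.0, 0.626, 0.779, -0.0]
force: [-0.9, 0.8, 0.3]
grip_width: 1.0
grip_force: 0.0
[[-2.15000e-01  9.77000e-01 -0.00000e+00  4.41074e+02]
 [ 9.77000e-01  2.15000e-01 -0.00000e+00  1.57687e+02]
 [-0.00000e+00 -0.00000e+00 -1.00000e+00  2.31163e+02]] 2.55
```

View pics/w1.png

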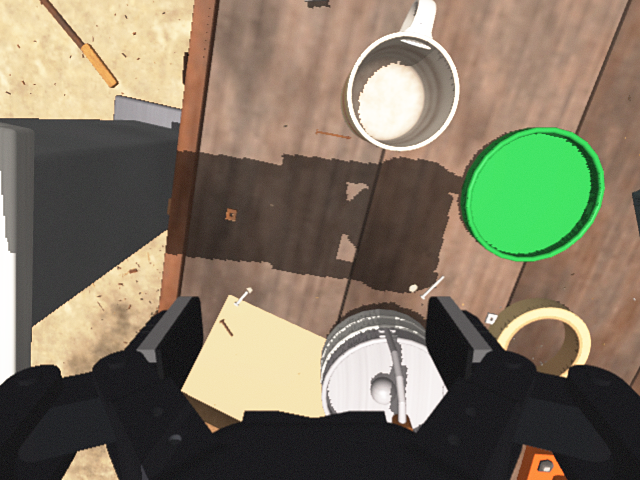

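Wrist view: mug rim centre is at (404,91). The near part of the dish shows at the bottom, with the handle leading to the bar near (405,425) and the ball at (383,390). I'll move closer, lined up with the bar.

```bash
python3 -m crank '[[[-0.3,0.2,0,0,0,0,85],[-0.6,0.4,0,0,0,0,85],[-0.6,0.4,0,0,0,0,85],[-0.7,0.5,0,0,0,0,85],[-0.7,0.5,0,0,0,0,85],[-0.7,0.4,0,0,0,0,85],[-0.4,0.28,0,0,0,0,85],[0,0,0,0,0,0,85]]]'
python3 - <<'E'
from h import *
T=tool();np.save("T2.npy",T);cv2.imwrite("pics/w2.png",capture("wrist"));print(T[:3].round(3),sense()["time_s"])
E
```

```text
time_s: 3.4
eef_pos: [528.7, 74.4, 230.8]
ee_rot: [-0.0, 0.627, 0.779, -0.0]
force: [-0.3, -0.0, 0.1]
grip_width: 0.992
grip_force: 0.0
[[-2.14000e-01  9.77000e-01 -0.00000e+00  5.28662e+02]
 [ 9.77000e-01  2.14000e-01 -0.00000e+00  7.44130e+01]
 [ 0.00000e+00 -0.00000e+00 -1.00000e+00  2.30832e+02]] 3.45
```

View pics/w2.png

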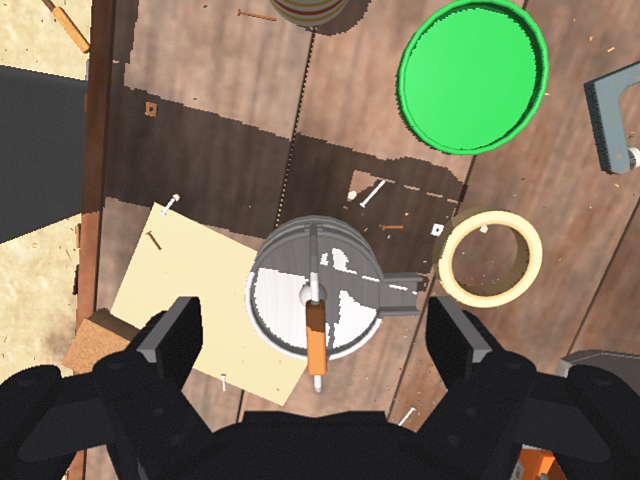

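View pics/side1.png

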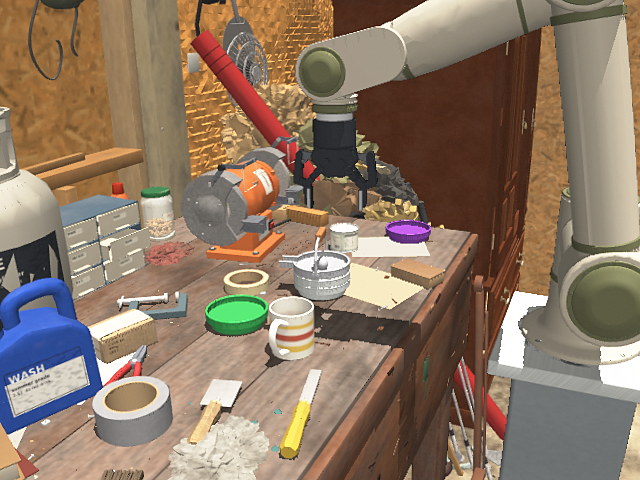

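Wrist view 2: bar at about (316,338), running from (314,302) to (317,375); the ball is at (312,295). The side view shows the grip at (320,238), clear of the arm. I'll fit a box model of the bar to its colour mask in all three views.

```bash
cat > fit.py <<'E'
from h import *
from scipy.optimize import least_squares
def proj(m,X,T=None):
    W=np.array(m["world_from_camera"]) if T is None else T@np.array(m["T_tool_cam"])
    p=(np.linalg.inv(W)@np.c_[X,np.ones(len(X))].T)[:3]; s=np.array([p[0]/-p[2],-p[1]/-p[2]]).T
    s*=1+m["k1"]*(s**2).sum(1,keepdims=True); return s*[m["fx"],m["fy"]]+[m["cx"],m["cy"]]
def mom(poly):
    M=cv2.moments(poly); c=[M["m10"]/M["m00"],M["m01"]/M["m00"]]
    return np.array(c),0.5*np.arctan2(2*M["mu11"],M["mu20"]-M["mu02"])
E
python3 - <<'E'
from fit import *
V=[("top","top0",None,(312,232),22),("side","side1",None,(320,238),16),("wrist","w2",np.load("T2.npy"),(316,338),50)]
obs=[]
for n,f,T,c,r in V:
    im=cv2.imread(f"pics/{f}.png"); h=cv2.cvtColor(im,cv2.COLOR_BGR2HSV)
    k=cv2.inRange(h,(5,120,60),(20,255,255)); w=np.zeros_like(k); cv2.circle(w,c,r,255,-1); k&=w
    nl,lab,st,_=cv2.connectedComponentsWithStats(k); i=1+st[1:,4].argmax(); k=np.uint8(lab==i)
    M=mom(cv2.convexHull(cv2.findNonZero(k))); obs.append(M); print(n,st[i],M)
B=np.array([[x,y,z] for x in(-7,7) for y in(-27,27) for z in(-9,9)],float)
def f(p,D=False):
    X=(R.from_euler('z',p[3]).as_matrix()@B.T).T+p[:3]; o=[]
    for (n,_,T,_,_),(c,a) in zip(V,obs):
        c2,a2=mom(cv2.convexHull(np.float32(proj(camera_model(n),X,T)))); o+=list((c2-c)*(0.5 if n=="wrist" else 1))
        if n!="side": o.append(np.sin(2*(a2-a))/2*(20 if n=="wrist" else 10))
    return np.array(o)
s=least_squares(f,[545,-3,131,.21],diff_step=1e-3,x_scale=[1,1,1,.02]);print(s.x,np.degrees(s.x[3]),s.fun.round(2))
g=s.x
# mug rim: w1 centre and top centre
r=[ray(camera_model("wrist"),(404,91),np.load("T1.npy")),ray(camera_model("top"),(213,256))]
x,e=tri(r);print("mug",x,e,atz(*r[0],89)); 
mu=x
print("mug az",np.degrees(np.arctan2(mu[1]-g[1],mu[0]-g[0])))
T=tool();d=T[:3,:3].T@(np.r_[g[:2],g[2]]-T[:3,3]);print("grip in tool mm",d,"tool y az",np.degrees(np.arctan2(T[1,1],T[0,1])))
E
```

```text
top [303 228  19   8  78] (array([311.95981087, 231.4893617 ]), np.float64(-0.2170403415449877))
side [313 222  14  20 138] (array([319.36339523, 230.68788683]), np.float64(-1.4705898634634305))
wrist [ 306  300   21   76 1325] (array([315.91295273, 337.62590546]), np.float64(1.5419697110556962))
[5.46466241e+02 1.39819705e+00 1.37333837e+02 2.40153077e-01] 13.759757728163006 [-1.3  -0.66  0.08 -0.13  0.98 -0.51  0.97  0.07]
mug [486.69452461 263.11377526  64.62668074] [np.float64(2.5544943277961614), np.float64(2.554494327796274)] [483.92416348 261.67050415  89.        ]
mug az 102.86480924119286
grip in tool mm [-76.18374387   2.26084634  93.58602732] tool y az 12.411769695905774
```

The side mask looks contaminated, so I'll settle the height with a closer wrist view from directly above the bar.

```bash
python3 -m crank '[[[-0.2,0.09,0.2,0,0,-0.1,85],[-0.5,0,0.4,0,0,0,85],[-0.5,0,0.4,0,0,0,85],[-0.5,0,0.4,0,0,0,85],[-0.5,0,0.4,0,0,0,85],[-0.5,0,0.4,0,0,0,85],[-0.35,0,0.2,0,0,0,85],[0,0,0,0,0,0,85]]]'
python3 - <<'E'
from h import *
T=tool();np.save("T3.npy",T);cv2.imwrite("pics/w3.png",capture("wrist"));print(T[:3].round(3),sense()["time_s"])
a=cv2.imread("pics/w3.png")[190:430,154:474]; b=cv2.imread("pics/side1.png")[210:290,270:370]
o=np.zeros((600,800,3),np.uint8); o[:600,:800]=0
o[:360,:480]=cv2.resize(a,(480,360)); o[360:600,480:780]=cv2.resize(b,(300,240),interpolation=cv2.INTER_CUBIC); cv2.imwrite("pics/c3.png",o)
E
```

```text
time_s: 4.25
eef_pos: [547.3, 0.9, 170.4]
ee_rot: [-0.001, 0.621, 0.784, -0.0]
force: [0.3, -0.2, 0.0]
grip_width: 0.997
grip_force: 0.0
[[-2.28000e-01  9.74000e-01 -1.00000e-03  5.47252e+02]
 [ 9.74000e-01  2.28000e-01  0.00000e+00  9.02000e-01]
 [ 0.00000e+00 -1.00000e-03 -1.00000e+00  1.70399e+02]] 4.3
```

View pics/c3.png

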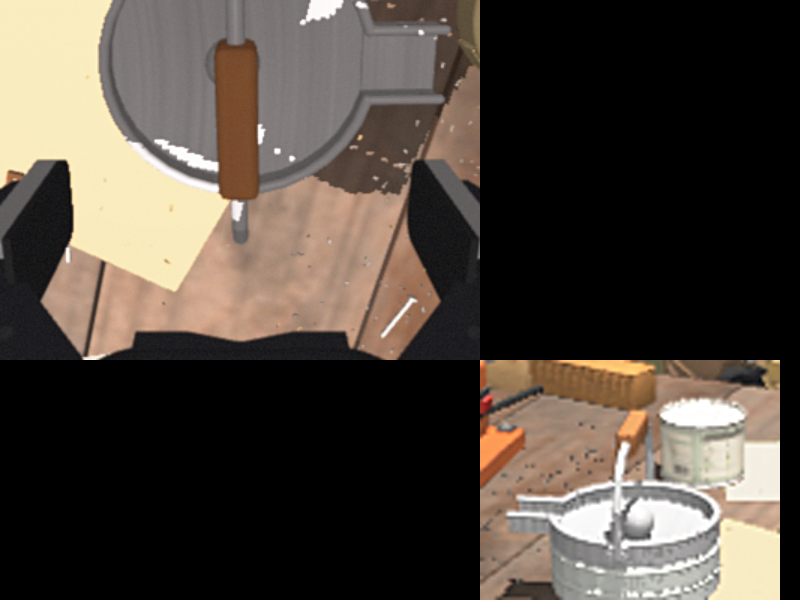

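Close-up: the bar in wrist view 3 is centred at about (312,269), spanning columns 298–326 and rows 217–322, and hangs symmetrically between the fingers. In the side view the bar covers x 316–326, y 227–242. I'll refit with clean masks.

```bash
cat > bar.py <<'E'
from fit import *
V=[("top","top0",None,(300,226,26,12)),("side","side1",None,(314,226,14,18)),("wrist","w2",np.load("T2.npy"),(296,290,40,95)),("wrist","w3",np.load("T3.npy"),(290,210,45,118))]
obs=[]
for n,f,T,(x,y,w,h) in V:
    hs=cv2.cvtColor(cv2.imread(f"pics/{f}.png"),cv2.COLOR_BGR2HSV)
    k=cv2.inRange(hs,(3,120,50),(20,255,255)); q=np.zeros_like(k); q[y:y+h,x:x+w]=1; k*=q
    nl,lab,st,_=cv2.connectedComponentsWithStats(k); i=1+st[1:,4].argmax(); k=np.uint8(lab==i)
    obs.append(mom(cv2.convexHull(cv2.findNonZero(k)))); print(n,st[i],obs[-1][0])
B=np.array([[x,y,z] for x in(-7,7) for y in(-27,27) for z in(-9,9)],float)
def f(p,use):
    X=(R.from_euler('z',p[3]).as_matrix()@B.T).T+p[:3]; o=[]
    for j in use:
        (n,_,T,_),(c,a)=V[j],obs[j]
        c2,a2=mom(cv2.convexHull(np.float32(proj(camera_model(n),X,T)))); w=n=="wrist"; o+=list((c2-c)*(0.4 if w else 1))
        if n!="side": o.append(np.sin(2*(a2-a))/2*(20 if w else 5))
    return np.array(o)
for use in([2,3],[0,1],[0,1,2,3]):
    s=least_squares(f,[545,-3,131,.21],diff_step=1e-3,x_scale=[1,1,1,.02],args=(use,));print(use,s.x.round(2),np.degrees(s.x[3]),s.fun.round(2))
T=tool();d=T[:3,:3].T@(s.x[:3]-T[:3,3]);print("grip in tool mm",d,np.degrees(np.arctan2(T[1,1],T[0,1])))
E
python3 bar.py
```

```text
top [303 228  19   8  78] [311.95981087 231.4893617 ]
side [315 226  11  16 102] [320.16513761 233.4648318 ]
wrist [ 306  300   21   76 1325] [315.91295273 337.62590546]
wrist [ 297  216   29  107 2752] [311.69280454 268.45176868]
[2, 3] [5.4693e+02 2.1400e+00 1.3586e+02 2.5000e-01] 14.074867021480488 [-0.07  0.   -0.04  0.05 -0.    0.05]
[0, 1] [ 5.4588e+02 -1.8800e+00  1.3228e+02  2.5000e-01] 14.214096910470756 [-0.01 -0.02  0.    0.02  0.  ]
[0, 1, 2, 3] [ 5.4693e+02 -2.6000e-01  1.3176e+02  2.4000e-01] 13.927485504524144 [-0.63 -0.4   0.03 -0.74  0.4  -0.37 -0.08  0.   -0.38  0.54  0.09]
grip in tool mm [-1.67491418 -0.82532659 39.31496914] 13.213942867895106
```

Wrist geometry puts the bar within 1 mm of the finger centre line, with yaw about 14°. I'll descend to grasp height, narrow the fingers, and check the image before closing.

```bash
python3 -m crank '[[[0,0,0.2,0,0,-0.1,85],[0,0,0.35,0,0,0,85],[0,0,0.4,0,0,0,85],[0,0,0.4,0,0,0,80],[0,0,0.4,0,0,0,70],[-0.03,0,0.3,0,0,0,55],[0,0,0.21,0,0,0,40],[0,0,0,0,0,0,34]]]' 30
python3 - <<'E'
from h import *
T=tool();np.save("T4.npy",T);cv2.imwrite("pics/w4.png",capture("wrist"));s=sense();print(T[:3,3].round(2),s["time_s"],s["grip_width"]*85.4,s["force"])
a=cv2.imread("pics/w4.png")[190:430,154:474];cv2.imwrite("pics/c4.png",cv2.resize(a,None,fx=2.4,fy=2.4))
E
```

```text
time_s: 5.1
eef_pos: [547.2, 1.3, 114.0]
ee_rot: [-0.001, 0.615, 0.788, -0.0]
force: [-0.5, -0.2, -0.1]
grip_width: 0.398
grip_force: 0.0
[547.2    1.33 114.04] 5.15 33.95675078383455 [-0.02093608  0.65020902 -0.60884737]
```

View pics/c4.png

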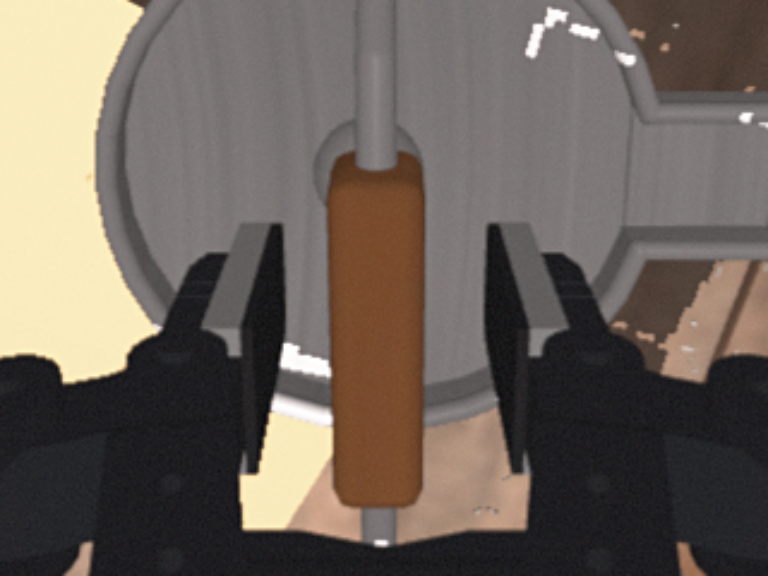

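The bar sits between the pads, about 1.3 mm left of their mid-line (gaps of 45 and 62 px in the crop). The ball is in the middle of the dish. I'll shift −1.3 mm along tool y and close gently.

```bash
python3 -m crank '[[[0,-0.05,0,0,0,0,32],[0,0,0,0,0,0,28],[0,0,0,0,0,0,24],[0,0,0,0,0,0,21],[0,0,0,0,0,0,19],[0,0,0,0,0,0,17.5],[0,0,0,0,0,0,16],[0,0,0,0,0,0,15]]]' 25
python3 -m crank '[[[0,0,0,0,0,0,14.5],[0,0,0,0,0,0,14],[0,0,0,0,0,0,13],[0,0,0,0,0,0,12],[0,0,0,0,0,0,10],[0,0,0,0,0,0,8],[0,0,0,0,0,0,5],[0,0,0,0,0,0,5]]]' 30
python3 - <<'E'
from h import *
s=sense();print(s["eef_pos"],s["time_s"],s["grip_width"]*85.4,s["grip_force"],s["force"],s["wrist_torque"])
cv2.imwrite("pics/w5.png",capture("wrist"));
E
```

```text
time_s: 5.95
eef_pos: [546.3, 1.0, 114.8]
ee_rot: [0.0, 0.615, 0.788, -0.0]
force: [0.5, 0.1, 0.0]
grip_width: 0.174
grip_force: 0.0
time_s: 6.75
eef_pos: [546.2, 1.0, 114.9]
ee_rot: [-0.0, 0.615, 0.788, -0.0]
force: [-1.8, -1.0, 2.4]
grip_width: 0.158
grip_force: 29.8
[546.22236108   0.99175351 114.85753606] 6.75 13.475711117707121 29.809052646160126 [-1.76578164 -0.9545526   2.432806  ] [-0.05099948  0.38612484 -0.03167866]
```

Firm grip at 13.5 mm and 30 N, with little side force. I'll start lifting slowly.

```bash
python3 -m crank '[[[0,0,-0.02,0,0,0,5],[0,0,-0.04,0,0,0,5],[0,0,-0.06,0,0,0,5],[0,0,-0.09,0,0,0,5],[0,0,-0.12,0,0,0,5],[0,0,-0.14,0,0,0,5],[0,0,-0.15,0,0,0,5],[0,0,-0.15,0,0,0,5]]]'
python3 -m crank '[[[0,0,-0.14,0,0,0,5],[0,0,-0.12,0,0,0,5],[0,0,-0.1,0,0,0,5],[0,0,-0.08,0,0,0,5],[0,0,-0.06,0,0,0,5],[0,0,-0.04,0,0,0,5],[0,0,-0.02,0,0,0,5],[0,0,0,0,0,0,5]]]'
python3 - <<'E'
from h import *
s=sense();print(s["eef_pos"],s["time_s"],s["grip_width"]*85.4,s["grip_force"],s["force"],s["wrist_torque"])
cv2.imwrite("pics/w6.png",capture("wrist"));
b=capture("side");cv2.imwrite("pics/side6.png",b)
c=cv2.hconcat([cv2.resize(cv2.imread("pics/w6.png")[190:430,154:474],(400,300)),cv2.resize(b[190:340,240:440],(400,300),interpolation=cv2.INTER_CUBIC)]);cv2.imwrite("pics/c6.png",c)
E
```

```text
time_s: 7.6
eef_pos: [546.3, 1.0, 134.5]
ee_rot: [0.0, 0.615, 0.788, 0.0]
force: [0.6, 0.1, -2.8]
grip_width: 0.161
grip_force: 29.2
time_s: 8.4
eef_pos: [546.3, 1.0, 148.0]
ee_rot: [-0.0, 0.615, 0.788, 0.0]
force: [-0.5, -0.1, -2.8]
grip_width: 0.155
grip_force: 29.2
[546.26709815   1.01700062 148.03893833] 8.4 13.260414305452302 29.232884645462036 [-0.48407628 -0.07025357 -2.83784631] [ 0.02827615  0.04329457 -0.03355438]
```

View pics/c6.png

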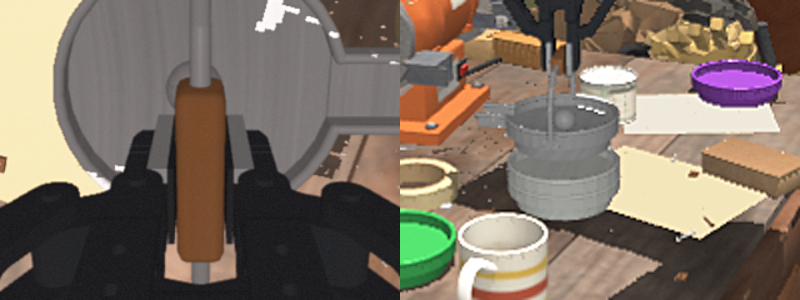

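The dish alone has come up (2.8 N), the pan pile stayed put in the side crop, and the ball is in the middle. I'll go on up 75 mm.

```bash
python3 -m crank '[[[0,0,-0.03,0,0,0,5],[0,0,-0.06,0,0,0,5],[0,0,-0.1,0,0,0,5],[0,0,-0.14,0,0,0,5],[0,0,-0.17,0,0,0,5],[0,0,-0.19,0,0,0,5],[0,0,-0.19,0,0,0,5],[0,0,-0.19,0,0,0,5]]]'
python3 -m crank '[[[0,0,-0.19,0,0,0,5],[0,0,-0.19,0,0,0,5],[0,0,-0.18,0,0,0,5],[0,0,-0.17,0,0,0,5],[0,0,-0.16,0,0,0,5],[0,0,-0.15,0,0,0,5],[0,0,-0.14,0,0,0,5],[0,0,-0.13,0,0,0,5]]]'
python3 -m crank '[[[0,0,-0.12,0,0,0,5],[0,0,-0.11,0,0,0,5],[0,0,-0.1,0,0,0,5],[0,0,-0.09,0,0,0,5],[0,0,-0.08,0,0,0,5],[0,0,-0.06,0,0,0,5],[0,0,-0.04,0,0,0,5],[0,0,-0.02,0,0,0,5]]]'
python3 -m crank '[[[0,0,0,0,0,0,5],[0,0,0,0,0,0,5],[0,0,0,0,0,0,5],[0,0,0,0,0,0,5],[0,0,0,0,0,0,5],[0,0,0,0,0,0,5],[0,0,0,0,0,0,5],[0,0,0,0,0,0,5]]]'
python3 - <<'E'
from h import *
T=tool();s=sense();print(s["eef_pos"],s["time_s"],s["grip_force"],s["joints"]);az=np.degrees(np.arctan2(T[1,1],T[0,1]))
for mu in([483.9,261.7],[486.7,263.1],[481.3,256.3]): print(az,np.degrees(np.arctan2(mu[1]-T[1,3],mu[0]-T[0,3]))-az)
E
```

```text
time_s: 9.3
eef_pos: [546.3, 1.0, 175.3]
ee_rot: [0.0, 0.615, 0.788, 0.0]
force: [0.8, 0.1, -2.4]
grip_width: 0.159
grip_force: 29.2
time_s: 10.1
eef_pos: [546.3, 1.0, 207.8]
ee_rot: [-0.0, 0.615, 0.788, -0.0]
force: [0.2, -0.8, -2.6]
grip_width: 0.155
grip_force: 29.2
time_s: 10.9
eef_pos: [546.3, 1.0, 223.1]
ee_rot: [-0.0, 0.615, 0.788, -0.0]
force: [0.1, -0.4, -2.1]
grip_width: 0.162
grip_force: 29.2
time_s: 11.7
eef_pos: [546.3, 1.0, 223.0]
ee_rot: [-0.0, 0.615, 0.788, -0.0]
force: [0.0, -0.9, -2.7]
grip_width: 0.159
grip_force: 29.2
[546.2599683    0.99058061 223.02231578] 11.7 29.23727720975876 [-2.12734286e-01  3.65990743e-01  1.44597400e+00  7.81877847e-06
  1.32969078e+00 -4.58229790e-01]
14.065749299827628 89.3862773459574
14.065749299827628 88.7363645208413
14.065749299827628 90.20946943926884
```

Step 1 pose held 0.8 s. Now the quarter turn: about 89° about the vertical (tool z −11.15 units), smoothly over 4 s.

```bash
python3 -m crank '[[[0,0,0,0,0,-0.04,5],[0,0,0,0,0,-0.09,5],[0,0,0,0,0,-0.14,5],[0,0,0,0,0,-0.19,5],[0,0,0,0,0,-0.24,5],[0,0,0,0,0,-0.28,5],[0,0,0,0,0,-0.31,5],[0,0,0,0,0,-0.32,5]]]'
python3 -m crank '[[[0,0,0,0,0,-0.33,5],[0,0,0,0,0,-0.33,5],[0,0,0,0,0,-0.33,5],[0,0,0,0,0,-0.33,5],[0,0,0,0,0,-0.33,5],[0,0,0,0,0,-0.33,5],[0,0,0,0,0,-0.33,5],[0,0,0,0,0,-0.33,5]]]'
python3 -m crank '[[[0,0,0,0,0,-0.33,5],[0,0,0,0,0,-0.33,5],[0,0,0,0,0,-0.33,5],[0,0,0,0,0,-0.33,5],[0,0,0,0,0,-0.33,5],[0,0,0,0,0,-0.33,5],[0,0,0,0,0,-0.33,5],[0,0,0,0,0,-0.33,5]]]'
python3 -m crank '[[[0,0,0,0,0,-0.33,5],[0,0,0,0,0,-0.33,5],[0,0,0,0,0,-0.33,5],[0,0,0,0,0,-0.33,5],[0,0,0,0,0,-0.33,5],[0,0,0,0,0,-0.33,5],[0,0,0,0,0,-0.33,5],[0,0,0,0,0,-0.33,5]]]'
python3 -m crank '[[[0,0,0,0,0,-0.32,5],[0,0,0,0,0,-0.31,5],[0,0,0,0,0,-0.28,5],[0,0,0,0,0,-0.24,5],[0,0,0,0,0,-0.19,5],[0,0,0,0,0,-0.14,5],[0,0,0,0,0,-0.09,5],[0,0,0,0,0,-0.04,5]]]'
python3 -m crank '[[[0,0,0,0,0,0,5],[0,0,0,0,0,0,5],[0,0,0,0,0,0,5],[0,0,0,0,0,0,5],[0,0,0,0,0,0,5],[0,0,0,0,0,0,5],[0,0,0,0,0,0,5],[0,0,0,0,0,0,5]]]'
python3 - <<'E'
from h import *
T=tool();s=sense();print(s["time_s"],s["grip_force"],T[:3].round(3));az=np.degrees(np.arctan2(T[1,1],T[0,1]));print(az)
w=capture("wrist");t=capture("top");b=capture("side")
[cv2.imwrite(f"pics/{n}7.png",i) for n,i in(("w",w),("top",t),("side",b))]
u=cv2.resize(t[180:300,185:345],(400,300),interpolation=cv2.INTER_CUBIC)
c=cv2.vconcat([cv2.hconcat([cv2.resize(w[190:430,154:474],(400,300)),cv2.resize(b[190:340,240:440],(400,300),interpolation=cv2.INTER_CUBIC)]),cv2.hconcat([u,cv2.resize(w,(400,300))])]);cv2.imwrite("pics/c7.png",c)
E
```

```text
time_s: 12.5
eef_pos: [546.3, 1.0, 223.0]
ee_rot: [0.0, 0.522, 0.853, 0.0]
force: [-0.2, 0.9, -2.1]
grip_width: 0.154
grip_force: 29.2
time_s: 13.3
eef_pos: [546.3, 1.0, 223.0]
ee_rot: [-0.0, 0.356, 0.934, -0.0]
force: [0.1, 0.1, -3.2]
grip_width: 0.156
grip_force: 29.2
time_s: 14.1
eef_pos: [546.3, 1.0, 223.0]
ee_rot: [0.0, 0.179, 0.984, 0.0]
force: [-0.1, 0.7, -2.5]
grip_width: 0.151
grip_force: 29.2
time_s: 14.9
eef_pos: [546.3, 1.0, 223.0]
ee_rot: [-0.0, -0.004, 1.0, -0.0]
force: [-0.2, -0.0, -2.6]
grip_width: 0.159
grip_force: 29.2
time_s: 15.7
eef_pos: [546.3, 1.0, 223.1]
ee_rot: [-0.0, -0.115, 0.993, -0.0]
force: [-0.6, -0.2, -3.2]
grip_width: 0.156
grip_force: 29.2
time_s: 16.5
eef_pos: [546.3, 1.0, 223.1]
ee_rot: [0.0, -0.115, 0.993, -0.0]
force: [-0.6, 0.1, -2.7]
grip_width: 0.154
grip_force: 29.2
16.5 29.23691153526306 [[-9.74000e-01 -2.28000e-01  0.00000e+00  5.46272e+02]
 [-2.28000e-01  9.74000e-01 -0.00000e+00  1.00900e+00]
 [-0.00000e+00 -0.00000e+00 -1.00000e+00  2.23067e+02]]
103.18846350186797
```

View pics/c7.png

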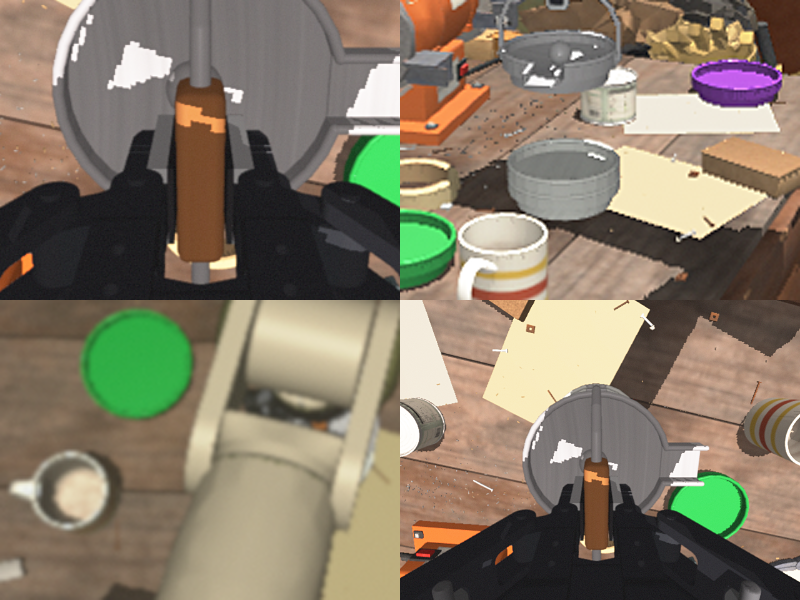

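The lip points to the mug (azimuth 103.2° against about 103.4° measured). The pans are unmoved, the dish is level, and the ball is still in the middle, at the same spot beside the bar's end as before the turn. Handing in.

```bash
python3 -c "
from rig import *
print(finish_job())"
```

```text
the job is handed in; nothing more can be done
None
```

I handed the job in at about 16.7 s with the dish held level and still, roughly 10 cm above the pans, its lip pointing at the mug and the ball in the middle. The pans and mug looked unmoved in the last pictures; `finish_job()` gave no verdict.

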